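Slide the drilled block home around the bent guide rod

TASK

Fit the drilled metal block with the orange tab onto the free end of the grinding fixture's bent guide rod, slide it along the rod and around the bend until it is fully home against the brass shoulder, and let go of it there, hanging tab up. Work gently: never force the block against the rod or the shoulder (a push of 10 N or so is plenty), and leave the other things on the bench as they are.

Things in the scene. Friction and masses are not known exactly. Their poses are not given: they have to be found in the camera images.
- slide_block: Loose drilled aluminium block, 0.22 kg, ORANGE tab on top, standing tab up. 20 mm long (x, bore direction) x 34 (y) x 46 mm high. Round 13 mm bore right through along x, 31 mm above the underside; no chamfer, either end may go first. Tab centred on top: 24 (x) x 12 (y: grip across this) x 34 mm high, from 46 to 80 mm above the underside. Origin: centre of underside, z up.
- bore (a point): middle of slide_block's bore: on the bore axis, 10 mm from either end face; axes as the block's
- stand: Grey fixture, bolted down: base 120 x 110 x 22 mm, forked pillar 36 x 60 mm, 150 mm high. Origin on the bench under the pillar's axis, z up. In its clamp sits a bent round steel rod, 10 mm diameter, running level. The clamp setting is unreported: the rod is turned up to 6 degrees (0.1 rad) either way about the pillar's axis and up to 10 mm higher or lower than nominal. Rigid.
- seat (a point): nominal centre of the face of the brass shoulder (26 mm diameter, 10 mm thick): (-30, 0, 130) mm in the stand's frame, fixed to the stand, axes as the stand's. The rod leaves it along the stand's -x, straight for 40 mm. With the block home its end face is on the shoulder, bore middle 10 mm further along the rod, hanging up to 1.5 mm under the rod's centre line.
- bend_start (a point): nominal point on the rod's centre line where the bend begins, (-70, 0, 130) mm in the stand's frame, fixed to the stand. The bend is level, turns 60 degrees towards the stand's +y, centre-line radius 60 mm about (-70, 60).
- bend_end (a point): nominal point on the rod's centre line where the bend ends and the straight outer leg begins, (-122, 30, 130) mm in the stand's frame, fixed to the stand. The outer leg runs 60 mm from here in direction (-0.5, 0.866, 0) of the stand's frame.
- end_nominal (a point): nominal end of the outer leg's centre line, (-152, 82, 130) mm in the stand's frame, fixed to the stand (axes as the stand's); the rounded tip stands 5 mm further out. The real free end lies up to 17 mm to the side and 10 mm up or down from here, by the unreported clamp setting: see it or feel for it.
- spare_block: the spare slide block: same shape and size as slide_block, but with a BLUE tab; loose, a bystander
- wrench: steel wrench lying on the bench, loose, a bystander
- oil_can: blue round bottle, 60 mm diameter, 120 mm high, loose, a bystander
There are look-alikes about, which are no part of the job. What is shaped like the slide_block but brown or purple is not meant.

How it is judged:
By the outcome, as a careful person would: the job done as asked, in the order asked, and still so for the second after the job is handed in, with the robot touching nothing.
It also fails if it takes over 67 s, if anything falls off the work surface, if the arm or the gripper's body presses on something with over 40 N, if the wrist force passes 120 N, or if a joint passes its speed limit or range.

ROBOT

A 7-joint arm with a two-finger parallel gripper is mounted at the origin on the work surface. World frame = base frame: x ahead of the robot, y to its left, z up, the work surface at z = 0. Lengths are in m, angles in rad, forces in N, time in s.
With the tool pointing down it reaches from about 0.4 to 0.875 m from the base axis. Payload 6.5 kg.
Tool frame: the origin (TCP) lies midway between the tips of the shut fingers; the grasp point (between the pads) lies 19 mm behind it; z points along the fingers, y is the line along which they close (so a half turn about z gives the same grasp; the last joint's range is limited). The gripper opens to 85 mm and grips with 20 to 120 N. Pads are 22 mm wide; open, the fingers measure 114 mm over their backs; the gripper's body (76 mm by 85 mm) begins 54 mm behind the grasp point. The pads swing forward as they close: fully open they stand 13 mm farther back than shut.
Start: joints at [-1.26, 0.536, -0.004, 1.538, 0.003, 1.067, -0.071], TCP at [0.239, 0.604, 0.231] pointing down, gripper open.
Joint ranges: [-2.7, 2.7], [-0.37, 2.16], [-1.27, 1.26], [0.24, 2.4], [-1.31, 4.45], [0.19, 1.91], [-2.76, 2.76]. Speed limits (rad/s): [2.39, 2.39, 3.14, 3.14, 3.14, 3.14, 3.14].

INTERFACE

Orientations are given as a unit quaternion [x, y, z, w].
In Python, from rig import ctrl gives the robot as it stands. Calls block until the motion is done:
- ctrl.move_ptp(position, orientation): joint-space move of the TCP to a pose.
- ctrl.line_to(position, feed=0.15, ori=None): straight line of the TCP; ori=None keeps the orientation; feed is the mean speed in m/s.
- ctrl.set_joints(angles): joint-space move.
- ctrl.ungrasp() and ctrl.grasp(): open the fingers fully, or close them until they stop; the grip force is fixed at half the most.
- ctrl.sleep(seconds).
- ctrl.ik(position, orientation): joint angles nearest the present ones, or None.
- ctrl.get_state(): the state.
- ctrl.get_image(name): name is "scene" or "side" or "wrist"; returns the picture (400x640x3 uint8, red, green, blue); there is no depth.
- ctrl.calibration(name): a dict with "intrinsics" (3x3 intrinsics, pixels), "origin" and "attitude" of the camera in the world; the wrist camera has in their place "T_tool_cam" (4x4, takes a point from camera to tool coordinates, whose origin is the TCP and whose axes are the flange's). Camera axes: x right, y down, z forward; pixel columns grow to the right and rows downward; lengths in m; the calibration is good to about 2 mm. A picture is of the moment at which its call begins: read the wrist's pose just before it. calibration takes no time and is no camera call.
A pose or a line that the arm cannot do raises ctrl.PlanningError and nothing moves.
- ctrl.hand_in(): hands the job in; it is judged then, once.
The state is a dict: "time_s": time; "joint_positions": joint angles; "joint_velocities": joint speeds; "effort": joint torques, N m; "tcp_pos": TCP position; "orientation": TCP orientation; "contact_force": force on the tool from outside, world axes, zero at the start; "wrist_torque": the same for the moment, N m; "grip_width": finger opening in m; "grip_force": force on a finger pad.
Only numpy, scipy, OpenCV 4.12 (cv2) and the standard library are available. Lean on these libraries where they do the work, as an engineer would, in place of code of your own. Each camera call takes 0.05 s, during which the arm holds its last target. There are 200 camera calls.

## Working session

There is one attempt and no reset: what is moved stays moved. The work goes in short steps, each a Python script; the robot and the scene stay as the last script left them, time stands still between calls to the robot, and variables do not carry over. Pictures are saved under pics/ and viewed, at most 10 in all, crops included, and the job is handed in when it is done.

```bash
ls; mkdir -p pics; python3 - <<'E'
from rig import ctrl
import cv2,numpy as np
np.set_printoptions(precision=4,suppress=True)
s=ctrl.get_state();print(s)
ims={}
for n in("scene","side","wrist"):
    im=ctrl.get_image(n);cv2.imwrite(f"pics/{n}0.png",im[...,::-1]);print(n,ctrl.calibration(n))
E
```

```text
pics
{'time_s': 0.0, 'joint_positions': array([-1.2602,  0.5372, -0.0044,  1.5389,  0.0026,  1.0673, -0.0712]), 'joint_velocities': array([-0.0019, -0.0014, -0.0015, -0.0011,  0.0014,  0.0019, -0.0002]), 'effort': array([ -0.0003, -58.3411,   1.0487, -25.9105,   0.0123,   0.0095,
        -0.    ]), 'tcp_pos': array([0.239 , 0.6038, 0.2304]), 'orientation': array([ 0.1873,  0.9823, -0.0009, -0.0001]), 'contact_force': array([ 0.7147, -0.0705, -0.2796]), 'wrist_torque': array([-0.0421, -0.019 , -0.0915]), 'grip_force': 0.0, 'grip_width': 0.08569299867891754}
scene {'intrinsics': array([[367.1209,   0.    , 320.8654],
       [  0.    , 367.1209, 205.8325],
       [  0.    ,   0.    ,   1.    ]]), 'origin': array([0.7998, 0.4905, 0.778 ]), 'attitude': array([ 0.2645,  0.9211, -0.2731, -0.0843])}
side {'intrinsics': array([[371.6723,   0.    , 319.1438],
       [  0.    , 371.6723, 196.7228],
       [  0.    ,   0.    ,   1.    ]]), 'origin': array([0.3537, 0.7375, 0.5276]), 'attitude': array([-0.1418,  0.8745, -0.458 ,  0.0733])}
wrist {'intrinsics': array([[296.7096,   0.    , 318.7624],
       [  0.    , 296.7096, 199.6665],
       [  0.    ,   0.    ,   1.    ]]), 'T_tool_cam': array([[-0.    , -0.9544, -0.2985,  0.0779],
       [ 1.    , -0.0004,  0.001 ,  0.    ],
       [-0.0011, -0.2985,  0.9544, -0.1434],
       [ 0.    ,  0.    ,  0.    ,  1.    ]])}
```

View pics/scene0.png

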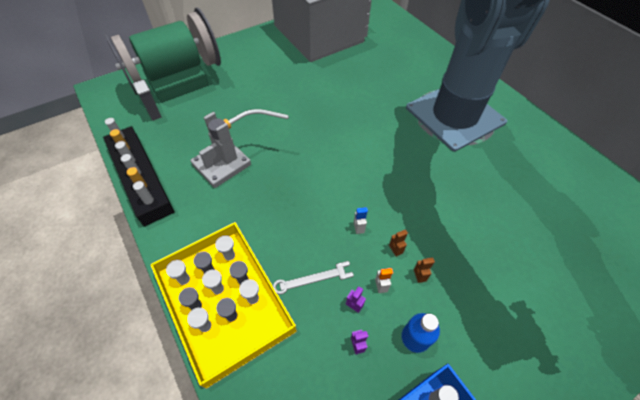

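View pics/side0.png

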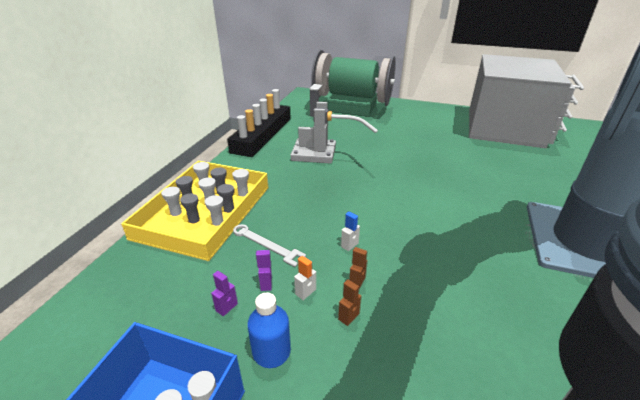

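Orange tab candidates: orange-tab aluminium block at scene (385,279) / side (305,278), which matches the description. Look-alikes are brown (399,242) and (424,268), purple (356,299) and (360,341), and the blue-tab spare (361,220). The stand is at scene (221,150), with its rod end at about (288,116). Next I'll take close crops.

```bash
python3 - <<'E'
import cv2,numpy as np
a=cv2.imread("pics/scene0.png");b=cv2.imread("pics/side0.png")
def c(im,x,y,w,z): 
    return cv2.resize(im[y:y+w*3//4,x:x+w],(400,300),interpolation=cv2.INTER_CUBIC)
# zooms: 5 for blocks(80x60), 4 for stands (100x75)
cv2.imwrite("pics/comp.png",np.vstack([np.hstack([c(a,345,248,80,5),c(b,265,245,80,5)]),np.hstack([c(a,190,108,100,4),c(b,285,80,100,4)])]))
E
```

```text
(no output)
```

View pics/comp.png

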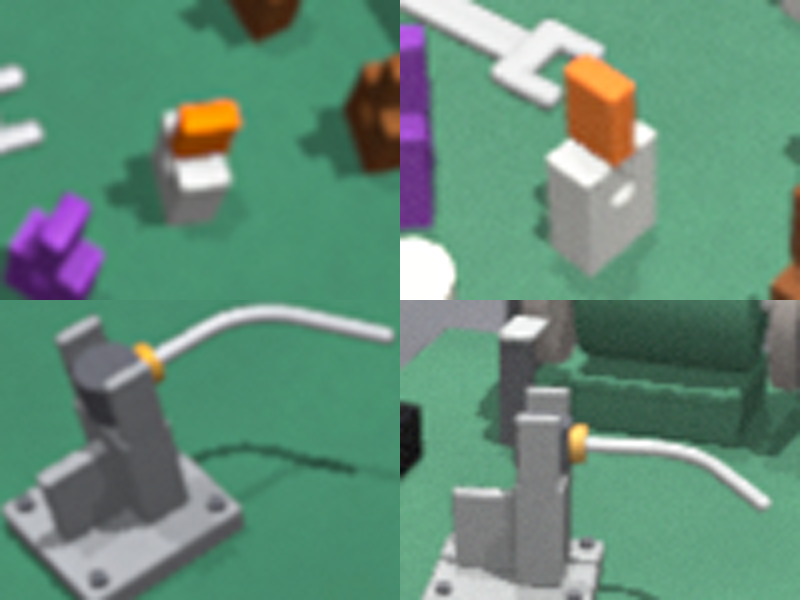

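Crops confirm it: bare aluminium body with an orange tab, bore opening on the side-view right face at crop (622,194). The rod runs from the brass shoulder (scene crop (156,361)) to its tip at (391,335) in the scene and (768,503) in the side crop. I'll fit both poses.

```bash
cat > h.py <<'E'
import numpy as np,cv2
from rig import ctrl
from scipy.spatial.transform import Rotation as R
from scipy.optimize import least_squares
np.set_printoptions(precision=4,suppress=True)
def cam(n,st=None):
    c=ctrl.calibration(n)
    if n!="wrist": return c["intrinsics"],R.from_quat(c["attitude"]).as_matrix(),np.array(c["origin"])
    T=np.eye(4);T[:3,:3]=R.from_quat(st["orientation"]).as_matrix();T[:3,3]=st["tcp_pos"]
    T=T@c["T_tool_cam"];return c["intrinsics"],T[:3,:3],T[:3,3]
def proj(c,P):
    K,Rm,o=c;q=(np.atleast_2d(P)-o)@Rm@K.T;return q[:,:2]/q[:,2:]
def rz(a): return R.from_euler('z',a).as_matrix()
def rodcurve(s):
    """centre line, shoulder face at 0, along -x then bend to +y; s arclength(m): pos & heading"""
    s=np.atleast_1d(s);L=.06*np.pi/3;a=np.clip((s-.04)/.06,0,np.pi/3)
    p=np.c_[-np.minimum(s,.04)-.06*np.sin(a),.06-.06*np.cos(a),0*s]
    e=np.maximum(s-.04-L,0)[:,None]*np.array([-.5,.866,0]);return p+e,a
STOT=.04+.06*np.pi/3+.06
def rod(p,s): # p: x,y,z of shoulder face centre, yaw ; returns pos, world heading of +x_stand tangent
    q,a=rodcurve(s);return q@rz(p[3]).T+p[:3], p[3]-a
def lookdown(yaw): return (R.from_euler('z',yaw)*R.from_quat([1,0,0,0])).as_quat()
E
python3 - <<'E'
from h import *
S,D=cam("scene"),cam("side")
def un(p,x0,y0,ox,oy,k): p=np.array(p,float)-[ox,oy];return (p+.5)/k-.5+[x0,y0]
print("side fwd",D[1][:,2],"scene fwd",S[1][:,2],"scene right",S[1][:,0])
bs=un([(548,157),(590,186),(655,130),(592,275),(655,208),(566,70),(612,98),(634,80),(588,57),(622,194)],265,245,400,0,5)
bm=np.array([(-10,-17,46),(10,-17,46),(10,17,46),(10,-17,0),(10,17,0),(-12,-6,80),(12,-6,80),(12,6,80),(-12,6,80),(10,0,31)])/1e3
bc=un([(210,117)],345,248,0,0,5);bcm=np.array([[0,0,.08]])
f=lambda p:np.r_[(proj(D,bm@rz(p[2]).T+[p[0],p[1],0])-bs).ravel(),2*(proj(S,bcm+[p[0],p[1],0])-bc).ravel()]
best=min((least_squares(f,[.55,.4,y]) for y in np.arange(0,6.3,.8)),key=lambda r:r.cost)
print("block",best.x,best.cost,f(best.x).reshape(-1,2))
m=best.x
for q in [(-12,-6,80),(12,-6,80),(12,6,80),(-12,6,80)]:
    print("scene crop",(proj(S,np.array(q)/1e3@rz(m[2]).T+[m[0],m[1],0])-[345,248]+.5)*5)
rs=un([(170,355),(200,334),(240,315),(280,313),(320,318),(360,327)],190,108,0,300,4)
rd=un([(620,445),(660,449),(700,457),(730,474),(750,488)],285,80,400,300,4)
es=un([(156,361),(391,335)],190,108,0,300,4);ed=un([(587,443),(768,503)],285,80,400,300,4)
ss=np.linspace(0,STOT+.005,400)
def g(p):
    P,_=rod(p,ss);r=[]
    for c,o,e in((S,rs,es),(D,rd,ed)):
        q=proj(c,P);d=np.linalg.norm(o[:,None]-q[None],axis=2).min(1);r+=[d,(q[[0,-1]]-e).ravel()]
    return np.concatenate(r)
best=min((least_squares(g,[.8,0,.13,y]) for y in np.arange(0,6.3,.5)),key=lambda r:r.cost)
p=best.x;print("rod",p,best.cost,g(p));print("tip",rod(p,[STOT+.005]),"end",rod(p,[STOT])[0])
np.save("rod.npy",p);np.save("block.npy",m)
E
```

```text
side fwd [ 0.258  -0.7802 -0.5698] scene fwd [-0.2997 -0.4584 -0.8367] scene right [-0.8458  0.5333  0.0107]
block [0.5209 0.3111 2.7814] 9.411518853778972 [[-0.172   0.9011]
 [ 0.1278  0.6229]
 [-0.2031  0.4685]
 [ 0.3364  0.6962]
 [-0.1008  2.6087]
 [-1.0362  0.0572]
 [ 0.4831  0.8618]
 [ 0.6917  0.4913]
 [-0.7884 -1.1598]
 [ 0.2853 -0.7856]
 [-1.5149 -1.473 ]]
scene crop [[182.7506 132.7524]]
scene crop [[239.288  121.8868]]
scene crop [[230.3807  95.115 ]]
scene crop [[174.2921 105.7862]]
rod [ 0.6302 -0.1972  0.1251  0.2215] 2.9663773270880083 [ 0.8197  0.2882  0.0637  0.546   0.1739  0.4222 -0.45   -0.0266  1.3401
 -0.6153  0.2523  0.1493  0.3089  0.6206  0.7562 -0.8819  0.384  -0.0192
  0.4749]
tip (array([[ 0.4898, -0.1404,  0.1251]]), array([-0.8257])) end [[ 0.4932 -0.1441  0.1251]]
```

The block fits at (0.521, 0.311), yaw 2.78. The rod's shoulder is at (0.630, -0.197, 0.125), inside the ±10 mm clamp range about 0.130, and its tip at (0.490, -0.140) is within reach. Next: check IK along the route, then look at the block from above with the wrist camera.

```bash
python3 - <<'E'
from h import *
p=np.load("rod.npy");m=np.load("block.npy")
for off in(0,np.pi):
    for s in (.01,.04,.07,.1,STOT+.03):
        q,h=rod(p,[s]);t=q[0]+[0,0,.019]
        for dz in (0,.1):
            j=ctrl.ik(t+[0,0,dz],lookdown(h[0]+off));print(off,s,dz,None if j is None else np.array(j))
ctrl.move_ptp([m[0],m[1],.17],lookdown(m[2]))
st=ctrl.get_state();im=ctrl.get_image("wrist");cv2.imwrite("pics/w1.png",im[...,::-1])
print(st["time_s"],st["tcp_pos"],st["contact_force"])
np.save("w1.npy",np.r_[st["tcp_pos"],st["orientation"]])
c=cam("wrist",st)
for q in [(-12,-6,80),(12,-6,80),(12,6,80),(-12,6,80),(-10,-17,46),(10,-17,46),(10,17,46),(-10,17,46)]:
    print(q,proj(c,np.array(q)/1e3@rz(m[2]).T+[m[0],m[1],0])[0])
E
```

```text
0 0.01 0 [-0.2714  0.7793  0.8013  1.6345 -0.6395  1.0083 -0.6096]
0 0.01 0.1 [-0.3747  0.7322  1.0082  1.5598 -0.6476  1.2149 -0.5987]
0 0.04 0 [-0.3063  0.7672  0.8679  1.7095 -0.683   0.9956 -0.5347]
0 0.04 0.1 [-0.4134  0.7189  1.0772  1.6342 -0.6705  1.2035 -0.5352]
0 0.07 0 [-0.3769  0.7795  0.9802  1.79   -0.7642  1.0042 -0.9361]
0 0.07 0.1 [-0.4505  0.6809  1.1105  1.7117 -0.6578  1.1745 -1.0071]
0 0.1 0 [-0.4684  0.7999  1.0894  1.8699 -0.8416  1.0208 -1.3609]
0 0.1 0.1 [-0.4934  0.6098  1.0967  1.7878 -0.6004  1.1243 -1.5437]
0 0.19283185307179584 0 [-0.6441  0.6574  1.0946  2.0714 -0.7701  0.8948 -1.5019]
0 0.19283185307179584 0.1 [-0.7035  0.4154  1.1069  1.984  -0.4406  1.0089 -1.7834]
3.141592653589793 0.01 0 [ 0.0294  0.6527  0.3129  1.6155 -0.2388  0.9112  2.2213]
3.141592653589793 0.01 0.1 [-0.0916  0.5662  0.4977  1.543  -0.2905  1.1066  2.2637]
3.141592653589793 0.04 0 [ 0.0291  0.615   0.3333  1.6895 -0.2477  0.8788  2.257 ]
3.141592653589793 0.04 0.1 [-0.1104  0.526   0.5366  1.6175 -0.2953  1.0799  2.2995]
3.141592653589793 0.07 0 [-0.0587  0.592   0.4624  1.7726 -0.336   0.8558  1.8509]
3.141592653589793 0.07 0.1 [-0.2011  0.5006  0.6639  1.6993 -0.3455  1.0618  1.8664]
3.141592653589793 0.1 0 [-0.2242  0.5955  0.6652  1.858  -0.4776  0.8529  1.4722]
3.141592653589793 0.1 0.1 [-0.3246  0.4801  0.7981  1.7802 -0.3918  1.0475  1.4095]
3.141592653589793 0.19283185307179584 0 [-0.3326  0.4511  0.6186  2.0579 -0.3821  0.745   1.2696]
3.141592653589793 0.19283185307179584 0.1 [-0.4326  0.2896  0.7151  1.9735 -0.2307  0.9594  1.1407]
1.675 [0.52   0.313  0.1702] [ 0.7044  0.0279 -0.5033]
(-12, -6, 80) [323.531  220.4623]
(12, -6, 80) [323.7439 193.1115]
(12, 6, 80) [309.0958 193.0855]
(-12, 6, 80) [309.3016 220.4408]
(-10, -17, 46) [334.487  205.4685]
(10, -17, 46) [334.8796 185.0828]
(10, 17, 46) [298.3445 185.0152]
(-10, 17, 46) [298.7238 205.4092]
```

View pics/w1.png

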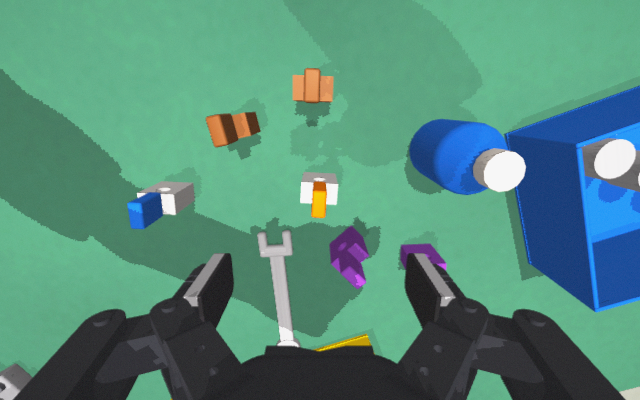

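Wrist view: orange tab at about (319,205), close to the predicted (316,207). A purple block's near corner is at (350,228) and the wrench jaw at (275,240). I'll refine from the tab pixels and check finger clearance to the purple block.

```bash
python3 - <<'E'
from h import *
m=np.load("block.npy");w=np.load("w1.npy");c=cam("wrist",dict(tcp_pos=w[:3],orientation=w[3:]))
im=cv2.imread("pics/w1.png");h=cv2.cvtColor(im,cv2.COLOR_BGR2HSV)
def ray(px,z):
    K,Rm,o=c;d=Rm@np.linalg.inv(K)@[px[0],px[1],1];return o+d*(z-o[2])/d[2]
sub=im[175:225,295:345];hs=h[175:225,295:345]
o=(hs[...,0]<22)&(hs[...,1]>150)
b=(o&(hs[...,2]>235)).astype(np.uint8);print(o.sum(),b.sum())
for M in(o.astype(np.uint8),b):
    cn=max(cv2.findContours(M,0,2)[0],key=cv2.contourArea);r=cv2.minAreaRect(cn);print(np.array(r[0])+[295,175],r[1:],cv2.boundingRect(cn))
    P=ray(np.array(r[0])+[295,175],.08);print("tab top",P,"vs",m)
B=np.array([m[0],m[1],0])
for name,px,z in[("purple body corner",(348,227),.046),("same,z0",(335,262),.0),("purple tab",(345,232),.08),("wrench",(291,233),.01),("purp2",(401,244),.08),("purp2",(401,244),.046)]:
    print(name,(ray(px,z)-B)@rz(m[2])*1e3)
E
```

```text
219 95
[318.7246 199.4569] ((13.922974586486816, 35.445343017578125), 3.1798300743103027) (16, 7, 16, 36)
tab top [0.5154 0.3152 0.08  ] vs [0.5209 0.3111 2.7814]
[318.4059 203.7235] ((13.49858570098877, 26.383596420288086), 4.398705005645752) (17, 16, 15, 27)
tab top [0.5188 0.3136 0.08  ] vs [0.5209 0.3111 2.7814]
purple body corner [-32.0621 -30.5556  46.    ]
same,z0 [-95.9696 -21.6076   0.    ]
purple tab [-22.525 -24.415  80.   ]
wrench [-54.3291  28.6014  10.    ]
purp2 [-33.7187 -73.2379  80.    ]
purp2 [-50.1659 -83.7154  46.    ]
```

```bash
python3 -c "
import cv2
im=cv2.imread('pics/w1.png')[165:315,250:450];cv2.imwrite('pics/w1c.png',cv2.resize(im,(800,600),interpolation=cv2.INTER_CUBIC))"
```

```text
(no output)
```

View pics/w1c.png

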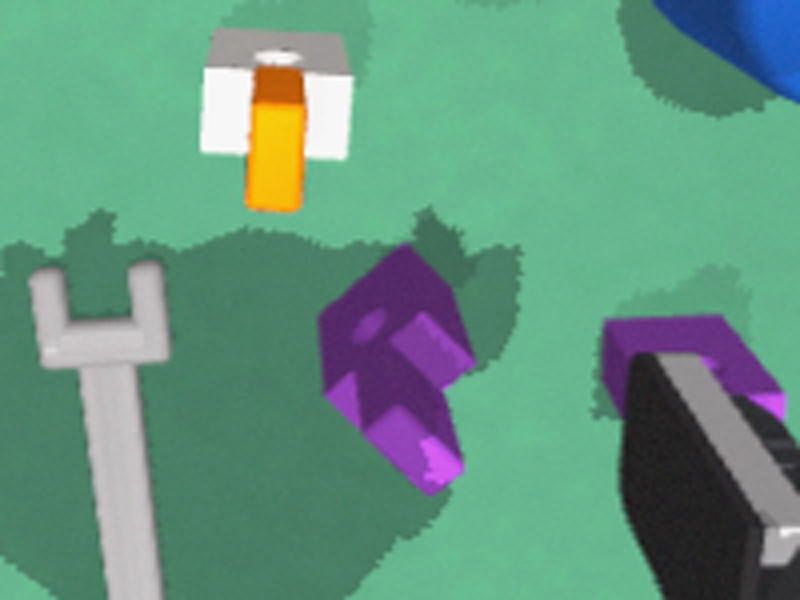

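Purple and wrench both lie at least 30 mm behind the finger line, so there's clearance. Refined block: (0.5188, 0.3136), yaw ≈ 2.73. Grasping.

```bash
python3 - <<'E'
from h import *
q=lookdown(2.73);x,y=.5188,.3136
ctrl.move_ptp([x,y,.12],q);ctrl.line_to([x,y,.050],feed=.1)
s=ctrl.get_state();print(s["time_s"],s["tcp_pos"],s["contact_force"])
ctrl.grasp();s=ctrl.get_state();print(s["time_s"],s["tcp_pos"],s["grip_width"],s["grip_force"],s["contact_force"])
ctrl.line_to([x,y,.20],feed=.12)
s=ctrl.get_state();print(s["time_s"],s["tcp_pos"],s["grip_width"],s["grip_force"],s["contact_force"])
p=np.load("rod.npy");t,h=rod(p,[STOT+.035])
tgt=t[0]+[0,0,.019+.05]
ctrl.move_ptp(tgt,lookdown(h[0]));ctrl.sleep(.3)
s=ctrl.get_state();print(s["time_s"],tgt,s["tcp_pos"],s["contact_force"],s["joint_positions"])
im=ctrl.get_image("wrist");cv2.imwrite("pics/w2.png",im[...,::-1]);np.save("w2.npy",np.r_[s["tcp_pos"],s["orientation"]])
c=cam("wrist",s);print(proj(c,rod(p,[0,.04,.1,STOT,STOT+.005])[0]))
E
```

```text
2.8917 [0.5193 0.3139 0.0506] [-0.19    0.062   0.0941]
3.5583 [0.519  0.3137 0.0502] 0.011130874103803593 59.044477343559265 [-0.2613  0.304   1.983 ]
4.9583 [0.5183 0.3133 0.1991] 0.01095620746990449 58.471664786338806 [ 0.3357 -0.1895 -3.2393]
7.1917 [ 0.4694 -0.1183  0.1941] [ 0.4695 -0.1181  0.1941] [ 0.1922 -0.4038 -2.3554] [-0.6828  0.5209  1.102   2.0432 -0.5852  0.9337 -1.6609]
[[208.85   -57.0946]
 [269.2735 -17.2687]
 [318.343   70.1566]
 [318.4262 164.4028]
 [318.4249 171.1952]]
```

View pics/w2.png

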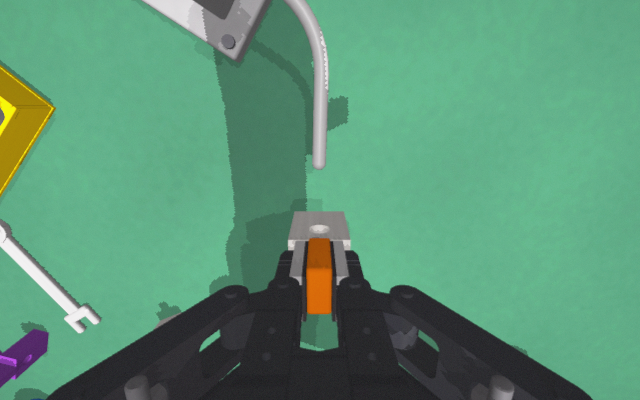

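The wrist view shows the rod tip at (319,168), predicted (318,171), in line with the bore face at (319,229). The tab is held squarely between the pads. I'll take two more wrist views from farther back and lower, to triangulate the outer leg's height and direction.

```bash
cat > fit.py <<'E'
from h import *
def edges(im,c,p):
    """outer-leg centre pixels per row and tip apex row, near prediction p"""
    hs=cv2.cvtColor(im,cv2.COLOR_BGR2HSV);g=((hs[...,1]<70)&(hs[...,2]>80)).astype(np.uint8)
    a,b=proj(c,rod(p,[STOT-.055,STOT])[0])
    m=np.zeros_like(g);cv2.line(m,tuple(int(v) for v in a),tuple(int(v) for v in (b+(b-a)/np.linalg.norm(b-a)*12)),1,26);g&=m
    n,l,st,ce=cv2.connectedComponentsWithStats(g);k=1+st[1:,4].argmax();g=l==k
    rows=np.where(g.sum(1)>3)[0];top,bot=rows.min(),rows.max()
    r=np.arange(max(top+8,1),bot-10);cx=np.array([np.where(g[y])[0].mean() for y in r]);w=np.array([g[y].sum() for y in r])
    return r,cx,bot+.5,w
def resid(p,obs):
    out=[]
    for c,(r,cx,bot,w) in obs:
        P=rod(p,np.linspace(STOT-.07,STOT,60))[0];q=proj(c,P);o=np.argsort(q[:,1])
        out.append((np.interp(r,q[o,1],q[o,0])-cx)/np.sqrt(len(r))*2)
        K,Rm,og=c;d=((P[-1]-og)@Rm)[2];out.append([q[-1,1]+K[0,0]*.005/d-bot])
    return np.concatenate(out)
E
python3 - <<'E'
from fit import *
p=np.load("rod.npy");w=np.load("w2.npy");u=np.array([np.cos(p[3]-np.pi/3),np.sin(p[3]-np.pi/3),0])
obs=[]
c=cam("wrist",dict(tcp_pos=w[:3],orientation=w[3:]));obs.append((c,edges(cv2.imread("pics/w2.png"),c,p)))
for i,d in enumerate([-.045*u,-.012*u-[0,0,.05]]):
    ctrl.line_to(w[:3]+d,feed=.12);ctrl.sleep(.25)
    s=ctrl.get_state();im=ctrl.get_image("wrist")[...,::-1].copy();cv2.imwrite(f"pics/w3_{i}.png",im)
    np.save(f"w3_{i}.npy",np.r_[s["tcp_pos"],s["orientation"]])
    c=cam("wrist",s);obs.append((c,edges(im,c,p)))
for c,e in obs: print(e[0][[0,-1]],e[1][[0,-1]],e[2],e[3][[0,-1]])
r=least_squares(lambda x:np.r_[resid(x,obs),(x[3]-p[3])*20*0],p)
print(p,r.x,r.cost);print([round(v,2) for v in resid(r.x,obs)[-1:]])
for i in range(3): print(resid(r.x,obs[i:i+1])[[0,-2,-1]])
print("tip",rod(r.x,[STOT]));np.save("rod2.npy",r.x);print(ctrl.get_state()["time_s"],ctrl.get_state()["tcp_pos"])
E
```

```text
[ 78 158] [321.  318.5] 169.5 [15 14]
[ 8 95] [320.5 318. ] 106.5 [16 15]
[ 45 155] [322.  319.5] 166.5 [19 18]
[ 0.6302 -0.1972  0.1251  0.2215] [ 0.629  -0.2014  0.122   0.194 ] 0.36375228921586633
[np.float64(-0.14)]
[-0.0198  0.0361  0.1626]
[-0.01    0.063   0.0148]
[ 0.0715 -0.051  -0.1369]
tip (array([[ 0.4935, -0.1445,  0.122 ]]), array([-0.8532]))
9.0167 [ 0.4615 -0.109   0.1445]
```

View pics/w3_1.png

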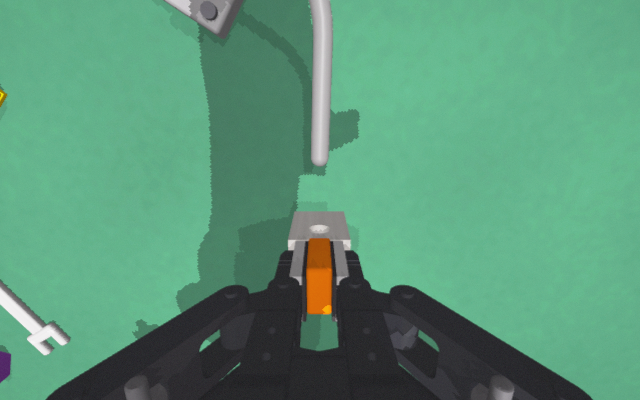

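The fit is tight (under 0.2 px): rod z = 0.122, leg heading -0.853, end at (0.4935, -0.1445). I'll check the bore mouth, seen at about (319.5,229), against its expected place in the tool.

```bash
python3 - <<'E'
from fit import *
w=np.load("w3_1.npy");c=cam("wrist",dict(tcp_pos=w[:3],orientation=w[3:]));T=R.from_quat(w[3:]).as_matrix()
tp=lambda v:proj(c,T@(np.array(v)/1e3)+w[:3])[0]
print("bore mouth",tp([10,0,-19.2]),"face bottom corners",tp([10,-17,12-.2+0]),tp([10,17,12]),tp([10,-17,50-.2]),"top edge",tp([10,-17,4]),tp([10,17,4]),"face bottom",tp([10,-17,49.8]),tp([10,17,49.8]))
# block z(tool) increases downwards: underside at +50, bore at +19, body top +4
for z in (19.2,):print("bore mouth(down)",tp([10,0,z]))
im=cv2.imread("pics/w3_1.png");s=im[205:255,280:360].astype(int)
g=s.sum(2)//3
print(g[::2,20:60:4])
cv2.imwrite("pics/w3c.png",cv2.resize(im[200:260,280:360],(800,600),interpolation=cv2.INTER_CUBIC))
E
```

```text
bore mouth [317.6627 253.1948] face bottom corners [287.799  227.2558] [347.9482 227.1291] [293.3353 205.7301] top edge [286.3528 232.8791] [349.3299 232.8912] face bottom [293.3353 205.7301] [342.8185 205.737 ]
bore mouth(down) [317.931  222.3686]
[[133 133 132 131 130 129 132 146 145 145]
 [133 133 133 133 131 130 131 144 145 144]
 [135 133 134 132 132 132 131 144 144 147]
 [133 135 136 136 133 134 134 138 138 139]
 [137 135 138 138 138 134 132 133 133 135]
 [138 136 135 137 136 134 135 135 133 134]
 [139 134 136 138 135 134 133 134 133 133]
 [137 135 137 138 135 133 132 134 134 135]
 [137 133 136 137 135 131 134 135 134 133]
 [138 134 136 137 136 131 133 133 134 132]
 [137 133 135 158 201 207 178 133 136 133]
 [137 135 137 189 211 214 205 161 136 134]
 [138 133 137 188 209 197 189 152 136 131]
 [137 131 138 167 176 186 175 147 134 132]
 [137 130 136 138 151 155 137 133 138 131]
 [135 132 131 129 135 130 124 135 134 131]
 [132 122 137 128 124 124 124 135 129 125]
 [137 139 148  84  82  84  84  81 140 136]
 [131 132  77  82  82  83  83  81  75 130]
 [127 113  63  84  82  83  84  81  39 125]
 [130 110  61  83  82  83  84  83  40 126]
 [126  88  70  84  83  84  84  82  37 127]
 [128  87  71  84  84  84  84  84  45 128]
 [126  76  72  83  83  84  84  82  43 127]
 [126  67  74  84  84  84  84  85  38 127]]
```

View pics/w3c.png

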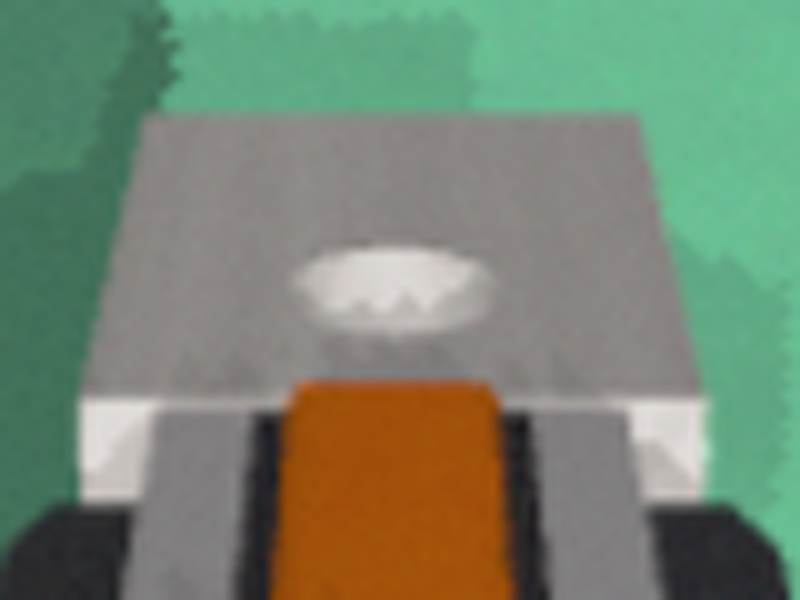

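The bore mouth is at (318.8,228.5). Laterally it matches to 0.5 mm, height agrees, and the block sits about 3.3 mm back in the grip along the bore. I'll apply both offsets, line up, and feel forward in small steps with a force stop.

```bash
cat > slide.py <<'E'
from h import *
import json,os
BX,BZ=.0033,.0192
p=np.load("rod2.npy")
def pose(s,off):
    q,h=rod(p,[s]);h=h[0]+off[3];u=np.array([np.cos(h),np.sin(h),0])
    return q[0]+BX*u+[0,0,BZ]+off[:3],lookdown(h),u,np.array([-u[1],u[0],0])
def feel(F0,u,n,k=3):
    F=[];M=[]
    for _ in range(k):
        s=ctrl.get_state();F.append(s["contact_force"]);M.append(s["wrist_torque"]);ctrl.sleep(.02)
    F=np.mean(F,0)-F0[:3];M=np.mean(M,0)-F0[3:];return np.array([F@u,F@n,F[2]]),M
def follow(s0,s1,ds,off,F0,feed,lim=8,gn=5e-5,gz=5e-5,deadband=1.0,cap=.0006,k=2):
    """from s0 to s1 (decreasing); nudge sideways/up with the felt force; stop when pushed back over lim"""
    s=s0
    while s>s1+1e-9:
        s=max(s-ds,s1);P,q,u,n=pose(s,off);ctrl.line_to(P,feed=feed,ori=q)
        f,M=feel(F0,u,n,k)
        g=np.where(abs(f[1:])>deadband,f[1:]-np.sign(f[1:])*deadband,0)
        off[:3]+=np.clip(gn*g[0],-cap,cap)*n+np.array([0,0,np.clip(gz*g[1],-cap,cap)])
        print(f"{ctrl.get_state()['time_s']:.2f} s={s*1e3:.1f} ax{f[0]:.1f} lat{f[1]:.1f} z{f[2]:.1f} M{M.round(2)} off{(off*1e3).round(2)}")
        if abs(f[0])>lim or abs(f[1:]).max()>2.5*lim: print("stop");break
    json.dump(dict(s=s,off=list(off),F0=list(F0)),open("st.json","w"));return s
E
python3 - <<'E'
from slide import *
off=np.zeros(4);h=rod(p,[STOT])[1][0];off[:2]=.0005*np.array([-np.sin(h),np.cos(h)])
s0=STOT+.019;P,q,u,n=pose(s0,off);ctrl.line_to(P,feed=.08,ori=q);ctrl.sleep(.3)
x=ctrl.get_state();print("err mm",(x["tcp_pos"]-P)*1e3,"yaw", R.from_quat(x["orientation"]).as_matrix()[:2,0],u)
F0=np.mean([np.r_[(y:=ctrl.get_state())["contact_force"],y["wrist_torque"],ctrl.sleep(.03) or []] for _ in range(6)],0);print(F0)
follow(s0,s0-.014,.001,off,F0,.02,lim=5)
im=ctrl.get_image("wrist")[...,::-1];cv2.imwrite("pics/w4.png",cv2.resize(im[100:260,220:420],(800,640))[:600])
E
```

```text
err mm [-0.1545  0.3599  0.002 ] yaw [ 0.6578 -0.7532] [ 0.6575 -0.7534  0.    ]
[-0.5282 -0.2901 -2.8152 -0.0216  0.0089  0.0047]
10.35 s=180.8 ax0.4 lat0.5 z0.7 M[ 0.   -0.01 -0.03] off[0.38 0.33 0.   0.  ]
10.63 s=179.8 ax0.1 lat0.9 z0.9 M[-0.03  0.03 -0.02] off[0.38 0.33 0.   0.  ]
10.92 s=178.8 ax0.3 lat0.8 z0.1 M[ 0.04 -0.02 -0.02] off[0.38 0.33 0.   0.  ]
11.20 s=177.8 ax0.8 lat0.5 z-0.1 M[ 0.02 -0.03 -0.02] off[0.38 0.33 0.   0.  ]
11.48 s=176.8 ax0.2 lat0.5 z0.6 M[-0.   -0.02  0.  ] off[0.38 0.33 0.   0.  ]
11.77 s=175.8 ax-0.0 lat0.6 z-0.0 M[ 0.03  0.   -0.01] off[0.38 0.33 0.   0.  ]
12.05 s=174.8 ax-0.0 lat0.5 z-0.1 M[-0.01  0.01  0.01] off[0.38 0.33 0.   0.  ]
12.33 s=173.8 ax0.4 lat0.7 z0.7 M[ 0.02 -0.01 -0.  ] off[0.38 0.33 0.   0.  ]
12.62 s=172.8 ax0.3 lat1.3 z-0.1 M[ 0.03 -0.05 -0.03] off[0.39 0.34 0.   0.  ]
12.90 s=171.8 ax0.2 lat0.9 z0.1 M[-0.02 -0.    0.01] off[0.39 0.34 0.   0.  ]
13.18 s=170.8 ax0.2 lat0.9 z0.0 M[ 0.08 -0.02 -0.03] off[0.39 0.34 0.   0.  ]
13.47 s=169.8 ax0.3 lat0.4 z0.1 M[-0.01 -0.01  0.  ] off[0.39 0.34 0.   0.  ]
13.75 s=168.8 ax0.1 lat0.4 z0.6 M[ 0.05 -0.02 -0.02] off[0.39 0.34 0.   0.  ]
14.03 s=167.8 ax-0.3 lat0.4 z0.5 M[ 0.04 -0.03  0.01] off[0.39 0.34 0.   0.  ]
```

View pics/w4.png

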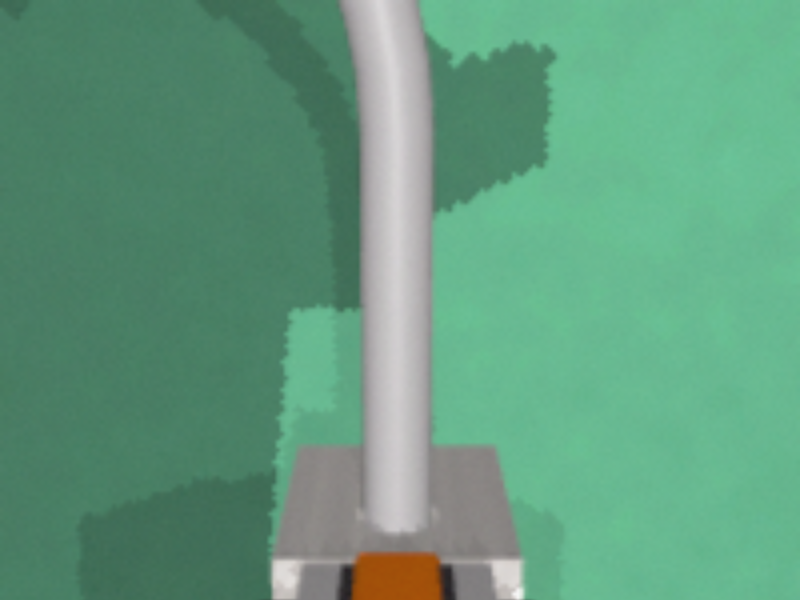

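The rod is inside the bore and centred, with no contact force. Sliding on down the outer leg, then around the bend with finer steps.

```bash
python3 - <<'E'
from slide import *
d=json.load(open("st.json"));off=np.array(d["off"]);F0=np.array(d["F0"])
s=follow(d["s"],.114,.005,off,F0,.04,lim=6,gn=1e-4,gz=1e-4)
if s<=.1141: follow(s,.075,.002,off,F0,.025,lim=6,gn=1e-4,gz=1e-4)
E
```

```text
14.39 s=162.8 ax0.2 lat-0.0 z0.3 M[ 0.03 -0.01 -0.01] off[0.39 0.34 0.   0.  ]
14.70 s=157.8 ax-0.3 lat0.1 z-0.3 M[ 0.01 -0.01 -0.01] off[0.39 0.34 0.   0.  ]
15.01 s=152.8 ax-0.4 lat-0.0 z0.1 M[ 0.04  0.   -0.02] off[0.39 0.34 0.   0.  ]
15.32 s=147.8 ax0.4 lat0.1 z0.4 M[0.02 0.   0.02] off[0.39 0.34 0.   0.  ]
15.62 s=142.8 ax-0.0 lat0.9 z0.4 M[0.01 0.01 0.02] off[0.39 0.34 0.   0.  ]
15.93 s=137.8 ax0.3 lat0.4 z-0.3 M[ 0.01  0.   -0.01] off[0.39 0.34 0.   0.  ]
16.24 s=132.8 ax-0.2 lat0.2 z0.1 M[-0.   -0.04 -0.01] off[0.39 0.34 0.   0.  ]
16.55 s=127.8 ax0.7 lat0.5 z-0.2 M[ 0.02 -0.03  0.01] off[0.39 0.34 0.   0.  ]
16.86 s=122.8 ax0.2 lat0.6 z0.1 M[ 0.03 -0.04 -0.  ] off[0.39 0.34 0.   0.  ]
17.17 s=117.8 ax0.3 lat0.7 z0.4 M[0.06 0.02 0.01] off[0.39 0.34 0.   0.  ]
17.45 s=114.0 ax-0.0 lat1.2 z-0.6 M[ 0.02 -0.01 -0.01] off[0.4  0.35 0.   0.  ]
17.73 s=112.0 ax0.6 lat0.5 z0.6 M[ 0.02 -0.01 -0.01] off[0.4  0.35 0.   0.  ]
18.02 s=110.0 ax-0.0 lat0.9 z0.5 M[0.03 0.01 0.02] off[0.4  0.35 0.   0.  ]
18.30 s=108.0 ax0.0 lat0.5 z0.2 M[0.01 0.01 0.03] off[0.4  0.35 0.   0.  ]
18.58 s=106
[... 611 characters left out ...]
0.  ]
20.85 s=90.0 ax-0.2 lat0.4 z0.9 M[-0.01 -0.02 -0.01] off[0.41 0.35 0.   0.  ]
21.13 s=88.0 ax0.0 lat0.8 z0.5 M[ 0.03 -0.02  0.02] off[0.41 0.35 0.   0.  ]
21.42 s=86.0 ax0.4 lat0.8 z-0.1 M[ 0.02 -0.04  0.03] off[0.41 0.35 0.   0.  ]
21.70 s=84.0 ax0.9 lat0.7 z0.6 M[ 0.03 -0.02 -0.  ] off[0.41 0.35 0.   0.  ]
21.98 s=82.0 ax0.2 lat1.1 z0.9 M[ 0.03  0.03 -0.02] off[0.41 0.36 0.   0.  ]
22.27 s=80.0 ax1.0 lat0.5 z-0.0 M[ 0.01 -0.04 -0.01] off[0.41 0.36 0.   0.  ]
22.55 s=78.0 ax0.3 lat0.8 z0.3 M[ 0.02  0.   -0.02] off[0.41 0.36 0.   0.  ]
22.83 s=76.0 ax0.1 lat0.7 z-0.2 M[0.05 0.02 0.02] off[0.41 0.36 0.   0.  ]
23.12 s=75.0 ax0.2 lat0.6 z-0.2 M[-0.01 -0.   -0.01] off[0.41 0.36 0.   0.  ]
```

```bash
python3 - <<'E'
from slide import *
d=json.load(open("st.json"));off=np.array(d["off"]);F0=np.array(d["F0"])
s=follow(d["s"],.018,.002,off,F0,.025,lim=4,gn=1e-4,gz=1e-4)
if s<=.0181: follow(s,.004,.0005,off,F0,.01,lim=3.5,gn=1e-4,gz=1e-4,k=3)
ims=[cv2.resize(ctrl.get_image(n)[...,::-1][y:y+150,x:x+200],(400,300),interpolation=cv2.INTER_CUBIC) for n,x,y in(("wrist",220,100),("scene",150,60))]
cv2.imwrite("pics/w5.png",np.hstack(ims))
E
```

```text
23.40 s=73.0 ax1.0 lat0.1 z0.5 M[ 0.03 -0.02 -0.05] off[0.41 0.36 0.   0.  ]
23.68 s=71.0 ax0.8 lat1.1 z0.3 M[-0.    0.02  0.01] off[0.41 0.37 0.   0.  ]
23.97 s=69.0 ax1.0 lat0.4 z0.5 M[ 0.02 -0.03  0.02] off[0.41 0.37 0.   0.  ]
24.25 s=67.0 ax0.6 lat0.4 z-0.1 M[ 0.04 -0.01 -0.02] off[0.41 0.37 0.   0.  ]
24.53 s=65.0 ax0.9 lat0.1 z-0.0 M[ 0.01 -0.06 -0.03] off[0.41 0.37 0.   0.  ]
24.82 s=63.0 ax0.6 lat-0.1 z0.4 M[-0.01 -0.09 -0.01] off[0.41 0.37 0.   0.  ]
25.10 s=61.0 ax0.7 lat0.5 z0.3 M[-0.01 -0.04 -0.01] off[0.41 0.37 0.   0.  ]
25.38 s=59.0 ax0.9 lat-0.0 z0.1 M[-0.05 -0.03 -0.01] off[0.41 0.37 0.   0.  ]
25.67 s=57.0 ax0.5 lat0.1 z-0.5 M[-0.05 -0.1  -0.02] off[0.41 0.37 0.   0.  ]
25.95 s=55.0 ax0.2 lat-0.2 z-0.5 M[-0.1  -0.11 -0.01] off[0.41 0.37 0.   0.  ]
26.23 s=53.0 ax1.5 lat-0.5 z-0.8 M[-0.09 -0.1  -0.01] off[0.41 0.37 0.   0.  ]
26.52 s=51.0 ax1.1 lat0.1 z-1.0 M[-0.08 -0.14 -0.03] off[0.41 0.37 0.   0.  ]
26.80 s=49.0 ax0.7 lat-1.0 z-0.8 M[-0.2  -0.11  0.01] off[0.41 0.37 0.   0.  ]
27.08 s=47.0 ax0.0 lat-0.7 z-1.2 M[-0.23 -0.08  0.  ] off[ 0.41  0.37 -0.02  0.  ]
27.3
[... 1924 characters left out ...]
[ 0.02 -0.06  0.  ] off[ 0.46  0.14 -0.23  0.  ]
34.33 s=13.0 ax1.1 lat0.0 z0.3 M[-0.   -0.03 -0.01] off[ 0.46  0.14 -0.23  0.  ]
34.63 s=12.5 ax0.8 lat-0.0 z0.5 M[ 0.01 -0.01 -0.02] off[ 0.46  0.14 -0.23  0.  ]
34.93 s=12.0 ax0.6 lat0.3 z0.1 M[ 0.01 -0.02 -0.02] off[ 0.46  0.14 -0.23  0.  ]
35.23 s=11.5 ax0.3 lat0.2 z-0.2 M[ 0.03 -0.07 -0.02] off[ 0.46  0.14 -0.23  0.  ]
35.53 s=11.0 ax0.4 lat0.5 z0.2 M[ 0.03 -0.    0.  ] off[ 0.46  0.14 -0.23  0.  ]
35.83 s=10.5 ax0.2 lat0.3 z0.4 M[-0.01 -0.02 -0.  ] off[ 0.46  0.14 -0.23  0.  ]
36.13 s=10.0 ax-1.2 lat0.4 z1.6 M[ 0.02  0.38 -0.01] off[ 0.46  0.14 -0.17  0.  ]
36.43 s=9.5 ax-4.1 lat1.3 z3.0 M[-0.    1.11 -0.01] off[0.45 0.16 0.03 0.  ]
stop
```

Shoulder contact was felt at s ≈ 10 mm with about 4 N, exactly where the home position should be. Next I'll let the block down onto the rod, release and back off upwards.

```bash
python3 - <<'E'
from slide import *
d=json.load(open("st.json"));off=np.array(d["off"]);F0=np.array(d["F0"])
for k in range(6):
    off[2]-=.0003;P,q,u,n=pose(d["s"],off);ctrl.line_to(P,feed=.01,ori=q);f,M=feel(F0,u,n,3);print(k,f,M)
    if f[2]>4.5: break
ctrl.ungrasp();ctrl.sleep(.3);s=ctrl.get_state();print(s["time_s"],s["grip_width"],s["contact_force"])
im1=ctrl.get_image("wrist")[...,::-1]
P2=s["tcp_pos"]+[0,0,.12];ctrl.line_to(P2,feed=.12);ctrl.sleep(.3)
s=ctrl.get_state();print(s["time_s"],s["contact_force"])
c=cam("wrist",s);print("shoulder,home bore mid px",proj(c,rod(p,[0,.01,.02])[0]+off[:3]*[1,1,0]))
im2=ctrl.get_image("wrist")[...,::-1];sc=ctrl.get_image("scene")[...,::-1];sd=ctrl.get_image("side")[...,::-1]
for n,i in(("r1",im1),("r2",im2),("rs",sc),("rd",sd)):cv2.imwrite(f"pics/{n}.png",i)
rz_=lambda i,x,y,w:cv2.resize(i[y:y+w*3//4,x:x+w],(400,300),interpolation=cv2.INTER_CUBIC)
cv2.imwrite("pics/fin.png",np.vstack([np.hstack([rz_(im1,220,100,200),rz_(im2,220,100,200)]),np.hstack([rz_(sc,190,90,100),rz_(sd,290,80,100)])]))
E
```

```text
0 [-4.5646  1.173   2.3313] [0.0292 1.2195 0.033 ]
1 [-4.7915  0.7817  3.6409] [-0.0024  1.1998  0.0139]
2 [-4.6523  0.776   3.2598] [-0.026   1.1872  0.0238]
3 [-4.8864  0.8075  3.5474] [-0.0259  1.1877  0.0135]
4 [-4.8585  0.4699  3.5033] [-0.0726  1.1886 -0.014 ]
5 [-4.4367  0.5294  3.1637] [-0.1153  1.205   0.0175]
39.3417 0.08551656773551321 [0.0075 0.5211 0.1604]
40.8417 [-0.2879 -0.1701 -0.0192]
shoulder,home bore mid px [[320.0244 180.9104]
 [320.0124 190.8239]
 [320.0006 200.5352]]
```

View pics/fin.png

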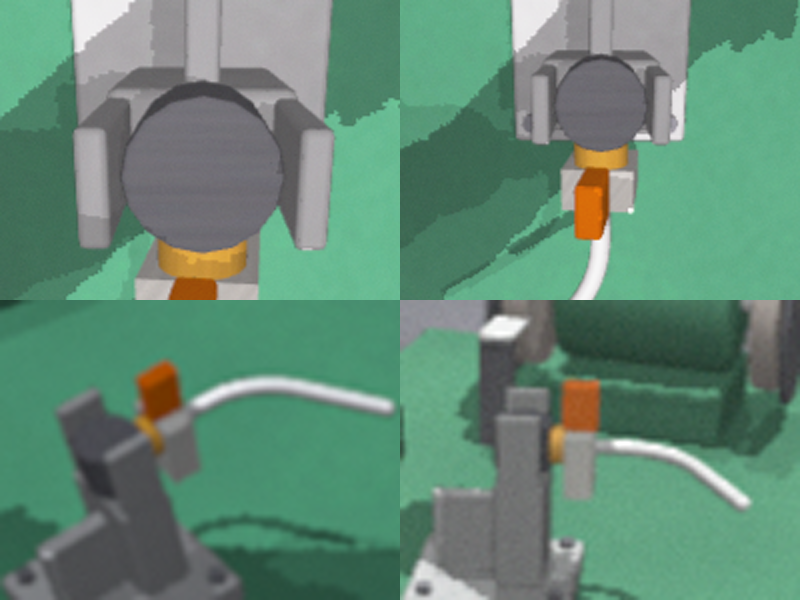

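The final pictures show the block on the inner leg, end face flush against the brass shoulder, tab up, gripper clear. Scene crop tab is at (158,390), side crop tab at (580,405). Handing in.

```bash
python3 - <<'E'
from rig import ctrl
ctrl.sleep(1.0);print(ctrl.get_state()["time_s"]);print(ctrl.hand_in())
E
```

```text
41.9917
the job is handed in; nothing more can be done
None
```

The orange-tab block is home against the brass shoulder, hanging tab up and released; I handed the job in at 42 s, with about 5 N the highest axial push read along the rod.

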